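# Stand the fallen reagent bottle up and secure it in its stall

## Task

A reagent bottle is lying on its side on the bench. Lift its cap end so that it pivots on the rim of its base until it stands upright on the open bench (do not lift the whole bottle off the bench while it is lying or leaning), then set it upright on the floor of the empty three-walled bottle stall and swing the stall's keeper bar fully shut across the open side. Leave the other things on the bench where they are.

Things in the scene. Friction and masses are not known exactly. Their poses are not given: they have to be found in the camera images.
- bottle: brown bottle, 137 mm tall, 64 mm diameter, 0.4 kg. Origin: base centre; z runs base to cap (lying: origin 32 mm up, z level). Shoulder slopes from 85 mm; cap 35 mm diameter, 117 to 137 mm along z: grip its end with the fingertips (deeper, they meet the shoulder). Gripped at 12 N it turns between vertical fingers as the cap rises; let go within 0.35 rad of upright, it settles on its base
- stall: bottle stall screwed to the bench: foot plate 3 mm thick (108 x 124 mm), grey walls 4 mm thick and 50 mm high on three sides, inside 76 x 76 mm. Origin: centre of the bay at bench level; own x points to the back wall, the open side faces its -x, own y runs along the open side, z up
- bay (a point): centre of the bay on the upper face of the foot plate, where the middle of the bottle's base belongs
- keeper (a joint): angle (rad) of the keeper, an aluminium bar (8 x 12 mm, 100 mm long, 55 to 67 mm above the bench) on an upright hinge at the stall's front +y corner; 0 = shut across the open side (end stop), larger = swung outward (to 2.2), clockwise from above. It stays where it is left and moves with under 2 N at the handle
- keeper_hinge (a point): point on the keeper's upright hinge axis, 61 mm above the bench, at x = -48, y = +46 mm in the stall's frame
- keeper_handle (a point): point on the axis of the keeper's upright black handle peg (12 mm diameter, from 55 to 120 mm above the bench), 105 mm above the bench, 94 mm from the hinge axis. With the bar shut it lies at x = -48, y = -48 mm in the stall's frame
- timer: white bench timer, 70 x 62 x 18 mm, to be left alone; origin: centre of underside
- tape: roll of tape lying flat, 86 mm diameter, 19 mm high, to be left alone; origin: centre of underside
- dish: lidded culture dish, 60 mm diameter, 14 mm high, to be left alone; origin: centre of underside
- small_bottle: smaller white bottle, standing, 52 mm diameter, 112 mm tall, to be left alone; origin: centre of underside

How it is judged:
By the outcome, as a careful person would: the job done as asked, in the order asked, and still so for the second after the job is handed in, with the robot touching nothing.
It also fails if it takes over 72 s, if anything falls off the work surface, if the arm or the gripper's body presses on something with over 40 N, if the wrist force passes 120 N, or if a joint passes its speed limit or range.

## Robot

A 6-joint arm with a two-finger parallel gripper is mounted at the origin on a cart in front of the work surface, level with it; the furniture and walls round the work are solid. World frame = base frame: x ahead of the robot, y to its left, z up, the work surface at z = 0. Lengths are in m, angles in rad, forces in N, time in s.
With the tool pointing down it reaches from about 0.35 to 0.775 m from the base axis. Payload 7.3 kg.
Tool frame: the origin (TCP) lies at the centre of the arm's flange, where the gripper is bolted on; the fingertips stand 178 mm ahead of it and the grasp point (between the pads) lies 159 mm ahead of it (tip_extent is the distance from the TCP to the fingertips, in m); z points along the fingers, y is the line along which they close (so a half turn about z gives the same grasp; the last joint's range is limited). The gripper opens to 92 mm and grips with 3 to 60 N. Pads are 19 mm wide; open, the fingers measure 130 mm over their backs; the gripper's body (75 mm by 190 mm) begins 47 mm behind the grasp point.
Start: joints at [-1.476, 0.342, 1.524, -0, 1.275, -0.146], TCP at [0.125, -0.51, 0.405] pointing down, gripper open.
Joint ranges: [-2.53, 2.53], [-0.77, 2.02], [0.04, 2.7], [-1, 4.14], [0.28, 2.66], [-3.11, 3.11]. Speed limits (rad/s): [2.57, 2.57, 3.14, 3.14, 3.14, 3.14].

## Interface

Orientations are given as [roll, pitch, yaw] about the fixed x, y, z axes, in that order (R = Rz(yaw) Ry(pitch) Rx(roll)).
In Python, from cell import * gives the robot as it stands.
- The arm moves only by the tool arm_command, never from a script. Its arguments are lists of equal length, an entry for each row: "xyz": the shift along the world's x, y, z in mm, a list of three; "spin": the turn about the world's z in degrees. In form: {"xyz": [[tx, ty, tz], ...], "spin": [spin, ...]}. A call has 1 to 20 rows; each row shifts and turns the commanded pose from where the row before left it; what a row does not reach is not made up. A row lasts 1/10 s, in which the tool goes at most 50 mm and 8.59 degrees, less where a joint would pass 70% of its speed; a pose out of reach is approached as far as the arm can. A call with a gripper value outside its range is refused whole. "jaw" is the opening, from -1 (shut) to 1 (fully open), set as the call begins (left out, the last holds). The fingers move at their own pace and stop on an object; "squeeze" is the grip in N (left out, the last holds). Time passes only in rows, so rows that do not move let the fingers close. It gives the time, the measured TCP pose, the force, the opening and the grip force at its end, in the units of the state.
- observe(): the state, without advancing time (a new reading comes with each control period).
- read_camera(name): name is "side" or "top" or "wrist"; returns a dict with "img" (400x640x3 uint8, red, green, blue), "depth" (400x640 float32, m along the optical axis (not along the pixel's ray), 0 where there is no reading), "fx", "fy", "cx", "cy" (pixels), "world_from_camera" (4x4, takes a point from camera to world coordinates). Camera axes: x right, y up, looking along -z (the intrinsics and any distortion apply to the point x, -y, -z); pixel columns grow to the right and rows downward; lengths in m; the calibration is good to about 2 mm. A picture is of the moment at which its call begins.
- hand_in(): hands the job in; it is judged then, once.
The state is a dict: "time": time; "qpos": joint angles; "qvel": joint speeds; "joint_efforts": joint torques, N m; "tool_pos": TCP position; "tool_rot": TCP orientation; "contact_force": force on the tool from outside, world axes, zero at the start; "torque": the same for the moment, N m; "opening": finger opening in m; "grip_force": force on a finger pad.
Only numpy, scipy, OpenCV 4.12 (cv2) and the standard library are available. Lean on these libraries where they do the work, as an engineer would, in place of code of your own. Each camera call takes 0.05 s, during which the arm holds its last target. There are 200 camera calls.

## Working session

There is one attempt and no reset: what is moved stays moved. The work goes in short steps, Python scripts to look and compute and a tool call to move; the robot and the scene stay as the last step left them, time stands still between calls to the robot, and variables do not carry over. Pictures are saved under pics/ and viewed, at most 10 in all, crops included, and the job is handed in when it is done.

Besides the shell and the picture viewer there is one more tool, called by a JSON object that holds its "name" and its "arguments", one argument or row to a line. arm_command: Moves the arm, as the interface text tells. Its arguments: {"type":"object","properties":{"xyz":{"type":"array","items":{"type":"array","items":{"type":"number"}}},"spin":{"type":"array","items":{"type":"number"}},"jaw":{"type":"number"},"squeeze":{"type":"number"}},"required":["xyz","spin"]}

```bash
mkdir -p pics
cat > h.py <<'E'
from cell import *
import numpy as np, cv2
def snap(n,f):
    c=read_camera(n); cv2.imwrite('pics/'+f,c['img'][:,:,::-1]); np.savez('pics/'+f[:-4],**c); return c
def pts(c):
    v,u=np.mgrid[0:400,0:640]; d=c['depth']
    P=np.stack([(u-c['cx'])/c['fx']*d,-(v-c['cy'])/c['fy']*d,-d],-1)
    T=c['world_from_camera']; W=P@T[:3,:3].T+T[:3,3]; W[d==0]=np.nan; return W
E
python3 - <<'E'
from h import *
for n in('top','side'):
    c=snap(n,n+'1.png'); print(n,c['world_from_camera'].round(3).tolist(),[c[k] for k in('fx','fy','cx','cy')],[k for k in c])
print(observe())
E
```

```text
top [[-0.008, 0.994, -0.105, 0.356], [-1.0, -0.007, 0.01, 0.001], [0.009, 0.105, 0.994, 1.208], [0.0, 0.0, 0.0, 1.0]] [372.2511815840878, 372.2511815840878, 313.27373451092996, 196.4183565099628] ['img', 'depth', 'fx', 'fy', 'cx', 'cy', 'world_from_camera']
side [[1.0, 0.011, -0.015, 0.443], [-0.018, 0.671, -0.741, -1.096], [0.002, 0.741, 0.671, 1.055], [0.0, 0.0, 0.0, 1.0]] [401.22513524066596, 401.22513524066596, 322.2757126136647, 196.5737953766788] ['img', 'depth', 'fx', 'fy', 'cx', 'cy', 'world_from_camera']
{'time': 0.1, 'qpos': array([-1.47598803e+00,  3.42651441e-01,  1.52492632e+00, -3.32516484e-06,
        1.27539624e+00, -1.45991578e-01]), 'qvel': array([-0.00071786, -0.00150844, -0.00184888, -0.0006015 ,  0.00041171,
        0.00159951]), 'joint_efforts': array([ 1.18632732e-03, -4.32006419e+01, -2.44693583e+01,  7.18870433e-02,
        5.26256638e-02, -5.29671445e-05]), 'tool_pos': array([ 0.1252156 , -0.50972411,  0.40411344]), 'tool_rot': array([-3.14022554e+00, -1.97802864e-04,  2.40800713e-01]), 'contact_force': array([ 0.15917426, -0.08891484, -0.31837588]), 'torque': array([-0.01831033, -0.00644907, -0.04893266]), 'grip_force': 0.0, 'opening': 0.09177320980247716}
```

View pics/top1.png

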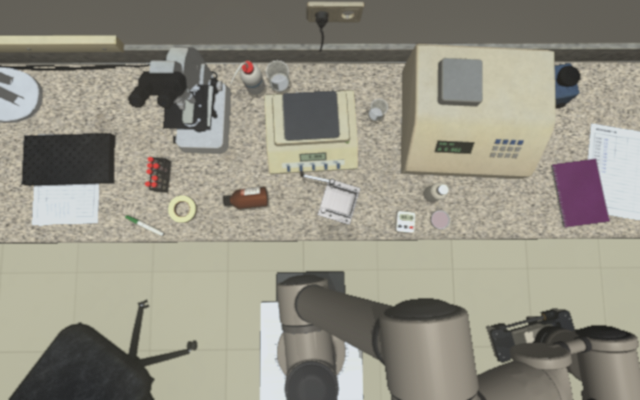

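View pics/side1.png

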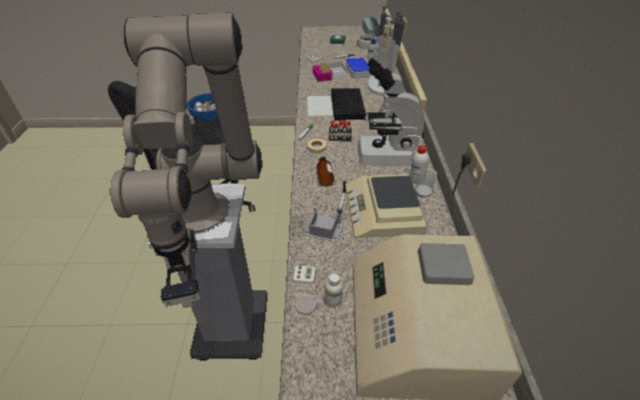

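The top view shows the brown bottle at about (250,198), its cap to the left at (228,200). The stall is at about (340,200), with the keeper swung open towards (305,176), and the tape is at (181,208). The side view shows the same layout.

Run:
```python
from h import *
c=dict(np.load('pics/top1.npz')); W=pts(c); im=c['img'].astype(int)
hsv=cv2.cvtColor(c['img'],cv2.COLOR_RGB2HSV)
r=np.s_[180:220,215:275]
m=(W[...,2]>0.012)&(np.arange(640)[None]>215)&(np.arange(640)[None]<275)&(np.arange(400)[:,None]>183)&(np.arange(400)[:,None]<220)
p=W[m]; print(len(p),np.nanmin(p,0),np.nanmax(p,0))
(cx,cy),s,a=cv2.minAreaRect((p[:,:2]*1000).astype(np.float32)); print('bottle rect',cx,cy,s,a)
for y0 in np.arange(p[:,1].min(),p[:,1].max(),.015):
    q=p[(p[:,1]>=y0)&(p[:,1]<y0+.015)]; print(round(y0,3),len(q),q[:,0].min().round(3),q[:,0].max().round(3),q[:,2].max().round(3),q[:,0].mean().round(3))
np.set_printoptions(linewidth=250)
print((W[168:226:2,298:364:3,2]*1000).round().astype(int))
print(W[168,298],W[225,363])
i=cv2.resize(c['img'][160:240,205:365],None,fx=5,fy=5,interpolation=cv2.INTER_CUBIC); cv2.imwrite('pics/crop1.png',i[:,:,::-1])
```

```text
795 [0.44176959 0.13463448 0.0143507 ] [0.51094381 0.27386516 0.07075945]
bottle rect 475.3660888671875 205.74899291992188 (63.488380432128906, 137.68292236328125) 6.467600345611572
0.135 105 0.45 0.51 0.07 0.478
0.15 97 0.45 0.51 0.071 0.478
0.165 102 0.447 0.511 0.07 0.476
0.18 95 0.445 0.507 0.071 0.475
0.195 97 0.445 0.508 0.07 0.473
0.21 101 0.442 0.505 0.068 0.472
0.225 87 0.442 0.505 0.069 0.473
0.24 45 0.454 0.495 0.06 0.47
0.255 54 0.452 0.487 0.055 0.469
0.27 12 0.452 0.483 0.055 0.468
[[ 29  32  28  28  27  30  28  27  31  25  27  22  25  29  21  24  26  20  28  21   4   1]
 [ 28  28  22  26  22  21  21  21  20  20  18  15  13  17   9   1   1  -3   1  -3  -1  -3]
 [ 19 123  13  10   4  -2   0   0   3   0   2   4   0  -2   0   4   3  -1   0   1   3   2]
 [  1 115   1   0   0   1   2   3  -1   0   3   7   2   5   5   2   1   2   6   6   5   4]
 [  4  83  67  69  69  70   2  -1   1   1   2   6   5   3   2  -1  -2   3   2  -2  -1   1]
 [  4   2   0   6  65  69  69  69  67   3   3  68   4   3   5   5   3  -1   3   3   2   6]
 [  6  -1   5  -2   6   2  -4  63  68  73  69  78  69
[... 1413 characters left out ...]
  0   0  -4   4   2   6  31   0   2  14  49  51   7  10   7   0  53   3   5   4]
 [  2   1   4   5   8   0   4   6   7   5   2   9   1   2  40  52   4   7   5   1   0   0]
 [  5  -3   1   6   1   1   1   0   0   5   9   7   8  11   4   4  37  55  -2   2   4   0]
 [  3   7   2   5   4   5   3   1   1   5   2   5  -2   6   6   6   9   5   2  -1   1   2]
 [  5   2   2   4  -3   2   1   3   4   2  -1   1   4   6   6   4   8   8   5   0   2   4]
 [  2   3   0   0   2  -2   6   7   0   0   0   4   2   1   0   6   4   4   0   2   1   0]
 [  4   0   2   1   3   2   1   2   1   2   4   8   1   0   0   0   0   4   3   2   2   3]]
[0.57296543 0.03816656 0.02937596] [ 0.38977405 -0.17060666  0.00104945]
```

View pics/crop1.png

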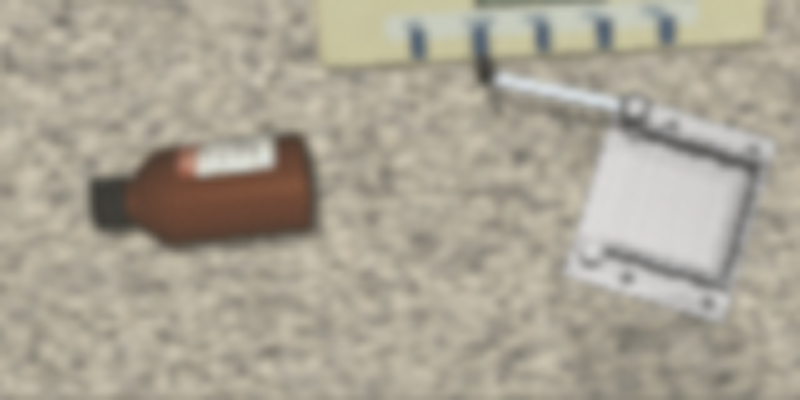

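The crop shows the bottle lying with its cap towards +y. The stall's open side faces the bottle, and the hinge is at about crop (633,108). The keeper bar points left, to its handle at crop (485,70). Before moving I'll check how tall the obstacles are.

Run:
```python
from h import *
c=dict(np.load('pics/top1.npz')); W=pts(c)
for n,(u0,u1,v0,v1) in dict(analyzer=(400,560,45,182),balance=(262,360,88,176),smallb=(425,455,178,205)).items():
    p=W[v0:v1,u0:u1].reshape(-1,3); p=p[p[:,2]>.04 if n!='balance' else p[:,2]>.015]; print(n,np.nanpercentile(p,1,axis=0).round(3),np.nanpercentile(p,99,axis=0).round(3))
def at(u,v,z):
    T=c['world_from_camera']; d=T[:3,:3]@[(u-c['cx'])/c['fx'],-(v-c['cy'])/c['fy'],-1]; o=T[:3,3]; return (o+d*(z-o[2])/d[2]).round(4)
f=lambda x,y,z:at(205+(x+.5)/5-.5,160+(y+.5)/5-.5,z)
print('handle',f(485,62,.12),'hinge',f(633,108,.067),'plate corners',[f(*q,.003) for q in((622,100),(775,138),(725,322),(566,275))])
```

```text
analyzer [ 0.544 -0.779  0.051] [ 0.948 -0.296  0.224]
balance [ 0.564 -0.146  0.02 ] [0.812 0.138 0.102]
smallb [ 0.465 -0.411  0.042] [ 0.514 -0.369  0.117]
handle [0.5442 0.0247 0.12  ] hinge [ 0.524  -0.0656  0.067 ] plate corners [array([ 0.5387, -0.0622,  0.003 ]), array([ 0.513 , -0.1619,  0.003 ]), array([ 0.3933, -0.127 ,  0.003 ]), array([ 0.4244, -0.0245,  0.003 ])]
```

{"name": "arm_command", "arguments": {
  "xyz": [
    [30,35,0],
    [30,35,0],
    [30,35,0],
    [30,35,0],
    [30,35,0],
    [30,35,0],
    [30,35,0],
    [30,35,0],
    [20,35,0],
    [10,35,0],
    [10,35,0],
    [0,30,0],
    [0,0,0],
    [0,0,0]
  ],
  "spin": [7,7,7,7,7,7,7,7,7,7,7,5,0,0]
}}

```text
time: 1.5
tool_pos: [0.4052, -0.0945, 0.4047]
tool_rot: [-3.141, 0.0, 1.673]
contact_force: [-0.3, -0.1, 0.7]
opening: 0.092
grip_force: 0.0
```

Run:
```python
from h import *
c=snap('wrist','w1.png'); print(c['world_from_camera'].round(3).tolist(),c['fx'],c['cx'],c['cy'])
```

```text
[[0.995, -0.098, -0.026, 0.398], [0.102, 0.963, 0.249, -0.028], [0.0, -0.25, 0.968, 0.386], [0.0, 0.0, 0.0, 1.0]] 308.793963075711 325.11111728851773 201.32807996305826
```

View pics/w1.png

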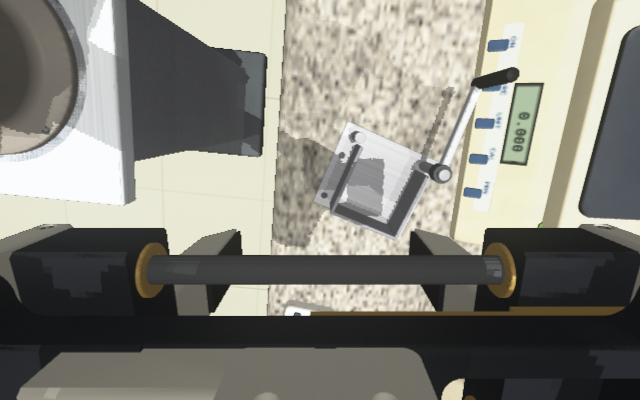

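The wrist view shows the stall with plate corners at about (349,123), (315,203) and (398,240). The hinge cap is at (443,173) and the handle runs from (478,84) to (513,74). Next I'll measure the wall tops and the bar from depth.

```bash
cat > m.py <<'E'
from h import *
c=dict(np.load('pics/w1.npz')); W=pts(c)
P=W[100:247,290:450].reshape(-1,3)
w=P[(abs(P[:,2]-.05)<.004)&(P[:,0]<.53)]
r=cv2.minAreaRect((w[:,:2]*1000).astype(np.float32)); print('walls',len(w),r,w.min(0),w.max(0))
pl=P[(abs(P[:,2]-.003)<.01)]
def at(u,v,z):
    T=c['world_from_camera']; d=T[:3,:3]@[(u-c['cx'])/c['fx'],-(v-c['cy'])/c['fy'],-1]; o=T[:3,3]; return (o+d*(z-o[2])/d[2])
C=[at(*q,.003)[:2] for q in((349,123),(315,203),(398,240))]; print('plate',np.round(C,4),np.linalg.norm(C[1]-C[0]),np.linalg.norm(C[2]-C[1]),'centre',(C[0]+C[2])/2)
print('hinge',at(445,174,.07), 'handle top',at(513,74,.12))
Q=W[55:180,430:525].reshape(-1,3)
b=Q[(Q[:,2]>.058)&(Q[:,2]<.073)&(Q[:,0]>.5)]; h=Q[(Q[:,2]>.08)&(Q[:,2]<.13)&(Q[:,1]<.06)]
print('bar',len(b),b.min(0),b.max(0)); print('h',len(h),np.median(h,0),h.min(0),h.max(0))
E
python3 m.py
```

```text
walls 968 ((463.48760986328125, -92.94432067871094), (95.59938049316406, 94.17899322509766), 72.45983123779297) [ 0.4149796  -0.15158015  0.04606765] [ 0.51706075 -0.03480111  0.05399069]
plate [[ 0.4273 -0.0269]
 [ 0.3959 -0.13  ]
 [ 0.5099 -0.1693]] 0.10778676186442981 0.12055507843265968 centre [ 0.46857275 -0.09810912]
hinge [ 0.52699618 -0.06776073  0.07      ] handle top [0.54491862 0.02396334 0.12      ]
bar 1157 [ 0.51452433 -0.07498089  0.05804597] [0.54701316 0.02987464 0.07298915]
h 521 [0.54082985 0.02253168 0.11081065] [0.53795577 0.01783123 0.08005339] [0.550212   0.02968684 0.12369305]
```

```bash
cat >> m.py <<'E'
print('---')
from scipy.optimize import least_squares
for src in('w1','top1'):
    c=dict(np.load(f'pics/{src}.npz')); W=pts(c).reshape(-1,3)
    w=W[(abs(W[:,2]-.047)<.009)&(np.hypot(W[:,0]-.468,W[:,1]+.097)<.066)][:,:2]
    def loc(p): 
        t=p[2]; d=w-p[:2]; return d@[np.cos(t),np.sin(t)], d@[-np.sin(t),np.cos(t)]
    def f(p):
        x,y=loc(p); r=np.minimum(np.minimum(abs(y-.04),abs(y+.04)),abs(x-.04)); return r*1000
    s=least_squares(f,[.468,-.097,np.radians(-108)],loss='soft_l1',x_scale=[.01,.01,.1],diff_step=1e-4)
    x,y=loc(s.x); print(src,len(w),s.x[:2].round(4),np.degrees(s.x[2]).round(2),'med res mm',np.median(f(s.x)).round(2)); 
    print(np.histogram(y*1000,bins=np.arange(-48,50,4))[0],np.histogram(x*1000,bins=np.arange(-48,60,4))[0])
E
python3 m.py | sed -n '/---/,$p'
```

```text
---
w1 1304 [ 0.4656 -0.0983] -107.1 med res mm 0.78
[ 23 184 214  19  21  19  19  22  19  18  21  20  21  20  21  19  19  20
  18  21  19 326 196   1] [ 38  25  31  43  47  44  45  44  43  43  40  43  43  39  44  41  39  39
  43  38  40 250 180   0   0   0]
top1 130 [ 0.4652 -0.0983] -107.08 med res mm 1.16
[ 2 22 22  3  2  2  2  3  3  1  2  2  2  3  2  1  2  3  2  2  1 26 20  0] [ 1  1  3  4  3  4  5  5  4  4  3  7  4  4  5  4  5  5  3  5  4 23 23  0
  0  0]
```

{"name": "arm_command", "arguments": {
  "xyz": [
    [10,40,0],
    [10,40,0],
    [10,40,0],
    [10,40,0],
    [10,40,0],
    [10,40,0],
    [3,40,0],
    [0,40,0],
    [0,0,0],
    [0,0,0]
  ],
  "spin": [0,0,0,0,0,0,0,0,0,0]
}}

```text
time: 2.55
tool_pos: [0.4687, 0.2247, 0.4042]
tool_rot: [-3.141, 0.001, 1.672]
contact_force: [1.2, 0.7, 0.6]
opening: 0.0918
grip_force: 0.0
```

Run:
```python
from h import *
c=snap('wrist','w2.png'); print(observe()['tool_pos'])
W=pts(c).reshape(-1,3); p=W[(W[:,2]>.018)&(W[:,2]<.08)&(W[:,0]>.42)&(W[:,0]<.54)&(W[:,1]>.11)&(W[:,1]<.3)]
print(len(p),p.min(0),p.max(0),cv2.minAreaRect((p[:,:2]*1000).astype(np.float32)))
Y=[];X=[]
for y0 in np.arange(p[:,1].min(),p[:,1].max(),.01):
    q=p[(p[:,1]>=y0)&(p[:,1]<y0+.01)]; t=q[q[:,2]>q[:,2].max()-.01]; Y.append(y0+.005);X.append((np.percentile(q[:,0],1)+np.percentile(q[:,0],99))/2)
    print(round(y0,3),len(q),np.percentile(q[:,0],[1,99]).round(4),X[-1].round(4),t[:,0].mean().round(4),np.percentile(q[:,2],98).round(3))
print(np.polyfit(Y,X,1))
```

```text
[0.46871246 0.22398974 0.4043573 ]
5508 [0.44316409 0.13608574 0.03196171] [0.51388549 0.2744422  0.067068  ] ((476.522216796875, 206.055419921875), (63.417633056640625, 134.4617462158203), 6.125238418579102)
0.136 65 [0.4526 0.513 ] 0.4828 0.4624 0.062
0.146 398 [0.4516 0.5131] 0.4824 0.4809 0.065
0.156 434 [0.4498 0.5114] 0.4806 0.4816 0.066
0.166 446 [0.4492 0.5116] 0.4804 0.4799 0.066
0.176 467 [0.4484 0.5105] 0.4794 0.4796 0.066
0.186 463 [0.4475 0.5089] 0.4782 0.478 0.065
0.196 471 [0.4468 0.5075] 0.4771 0.4771 0.066
0.206 491 [0.4445 0.5062] 0.4754 0.4762 0.066
0.216 502 [0.4437 0.5049] 0.4743 0.4745 0.065
0.226 536 [0.4447 0.5043] 0.4745 0.4749 0.065
0.236 455 [0.4506 0.5005] 0.4755 0.4753 0.06
0.246 273 [0.4555 0.49  ] 0.4727 0.4721 0.051
0.256 286 [0.4533 0.4874] 0.4704 0.4709 0.051
0.266 221 [0.4528 0.4863] 0.4696 0.4708 0.051
[-0.09840526  0.4969445 ]
```

{"name": "arm_command", "arguments": {
  "xyz": [
    [2,23,-15],
    [0,20,-30],
    [0,0,-40],
    [0,0,-40],
    [0,0,-40],
    [0,0,-25],
    [0,0,-15],
    [0,0,0],
    [0,0,0]
  ],
  "spin": [0,0,0,0,0,0,0,0,0]
}}

```text
time: 3.5
tool_pos: [0.471, 0.2669, 0.2002]
tool_rot: [3.141, 0.0, 1.67]
contact_force: [0.4, -0.2, 0.1]
opening: 0.0916
grip_force: 0.0
```

{"name": "arm_command", "arguments": {
  "xyz": [
    [0,0,0],
    [0,0,0],
    [0,0,0],
    [0,0,0],
    [0,0,0],
    [0,0,0],
    [0,0,0],
    [0,0,0]
  ],
  "spin": [0,0,0,0,0,0,0,0],
  "jaw": -1,
  "squeeze": 12
}}

```text
time: 4.3
tool_pos: [0.4702, 0.2682, 0.1997]
tool_rot: [-3.141, 0.0, 1.672]
contact_force: [-0.5, 0.5, 0.9]
opening: 0.0339
grip_force: 11.8
```

Run:
```python
from h import *
o=observe(); print(o['opening'],o['grip_force'],o['contact_force'],o['tool_pos'])
a=np.radians(np.arange(0,90.1,5)); a=np.append(a,np.radians(90))
h=131*np.cos(a)-32*np.sin(a); z=131*np.sin(a)+32*np.cos(a)
d=np.array([-.103,.9947]); P=np.c_[h[:,None]*d,z]
print(P.round(0)-P[0]); print(np.diff(P.round(0),axis=0).astype(int).tolist())
```

```text
0.03389768339550121 11.767029912443832 [-0.51674889  0.45857625  0.92297966] [0.47016284 0.26818967 0.19970693]
[[   0.493    -0.3057    0.    ]
 [   0.493    -3.3057   11.    ]
 [   0.493    -7.3057   22.    ]
 [   1.493   -12.3057   33.    ]
 [   1.493   -18.3057   43.    ]
 [   2.493   -25.3057   52.    ]
 [   3.493   -33.3057   61.    ]
 [   4.493   -42.3057   69.    ]
 [   5.493   -51.3057   77.    ]
 [   6.493   -60.3057   83.    ]
 [   7.493   -71.3057   89.    ]
 [   8.493   -81.3057   94.    ]
 [   9.493   -92.3057   97.    ]
 [  10.493  -104.3057  100.    ]
 [  11.493  -115.3057  102.    ]
 [  13.493  -127.3057  103.    ]
 [  14.493  -139.3057  103.    ]
 [  15.493  -150.3057  101.    ]
 [  16.493  -162.3057   99.    ]
 [  16.493  -162.3057   99.    ]]
[[0, -3, 11], [0, -4, 11], [1, -5, 11], [0, -6, 10], [1, -7, 9], [1, -8, 9], [1, -9, 8], [1, -9, 8], [1, -9, 6], [1, -11, 6], [1, -10, 5], [1, -11, 3], [1, -12, 3], [1, -11, 2], [2, -12, 1], [1, -12, 0], [1, -11, -2], [1, -12, -2], [0, 0, 0]]
```

{"name": "arm_command", "arguments": {
  "xyz": [
    [0,-1,5],
    [0,-2,6],
    [0,-2,6],
    [0,-2,5],
    [1,-5,11],
    [0,-6,10],
    [1,-7,9],
    [1,-8,9],
    [1,-9,8],
    [1,-9,8],
    [1,-9,6],
    [1,-11,6],
    [1,-10,4],
    [1,-11,3],
    [1,-12,3],
    [1,-6,1],
    [0,-5,0],
    [0,0,0],
    [0,0,0]
  ],
  "spin": [0,0,0,0,0,0,0,0,0,0,0,0,0,0,0,0,0,0,0]
}}

```text
time: 6.2
tool_pos: [0.4812, 0.1532, 0.2995]
tool_rot: [-3.141, -0.0, 1.672]
contact_force: [-0.1, 0.1, -3.9]
opening: 0.034
grip_force: 12.7
```

Run:
```python
from h import *
o=observe(); print(o['opening'],o['grip_force'],o['contact_force'],o['tool_pos'])
c=snap('side','s2.png'); i=cv2.resize(c['img'][130:250,270:400],None,fx=4.5,fy=4.5,interpolation=cv2.INTER_CUBIC); cv2.imwrite('pics/s2c.png',i[:,:,::-1])
```

```text
0.033989645420198895 12.732937077794304 [-0.06514402  0.11777377 -3.85087637] [0.48116167 0.15324035 0.29952807]
```

View pics/s2c.png

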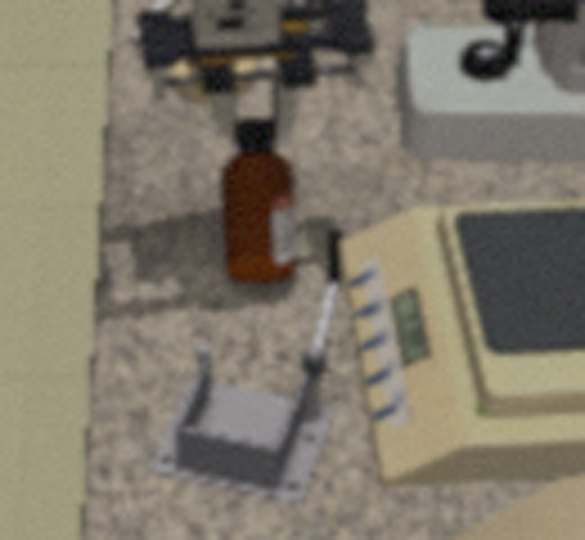

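The side crop shows the bottle held by its cap and tilted up, with its base at about crop (262,275). The vertical force nearly equals the bottle's weight, so I'll check the tilt and whether the rim still touches the bench.

Run:
```python
from h import *
c=dict(np.load('pics/s2.npz')); W=pts(c); hsv=cv2.cvtColor(c['img'],cv2.COLOR_RGB2HSV)
m=((hsv[...,0]<12)&(hsv[...,1]>110)&(hsv[...,2]>40)); m[:150]=0;m[200:]=0;m[:,:310]=0;m[:,345:]=0
for v in range(158,196,2):
    u=np.where(m[v])[0]
    if len(u): p=W[v,u]; k=len(u)//2; print(v,u[0],u[-1],p[k].round(3))
```

```text
164 324 329 [0.484 0.12  0.121]
166 321 333 [0.492 0.113 0.117]
168 320 333 [0.484 0.111 0.109]
170 321 332 [0.48  0.1   0.108]
172 320 333 [0.484 0.097 0.101]
174 321 334 [0.488 0.097 0.091]
176 323 330 [0.484 0.092 0.085]
178 320 329 [0.473 0.095 0.073]
180 320 326 [0.473 0.09  0.068]
182 320 328 [0.48  0.086 0.06 ]
184 322 329 [0.472 0.081 0.055]
186 320 329 [0.472 0.077 0.048]
188 320 330 [0.48  0.074 0.041]
190 321 334 [0.503 0.075 0.029]
192 324 330 [0.484 0.067 0.026]
```

The tilt is about 65–68° and the visible base edge fits the rim being at bench level to within a millimetre or two. I'll lower slightly to load the rim, then continue.

{"name": "arm_command", "arguments": {
  "xyz": [
    [0,0,-1],
    [0,0,-1],
    [0,0,0],
    [0,0,0]
  ],
  "spin": [0,0,0,0]
}}

```text
time: 6.65
tool_pos: [0.4812, 0.1533, 0.2977]
tool_rot: [-3.142, 0.0, 1.672]
contact_force: [-1.2, -0.1, -4.2]
opening: 0.0339
grip_force: 12.9
```

{"name": "arm_command", "arguments": {
  "xyz": [
    [0,0,-1],
    [0,0,-1],
    [0,0,-1],
    [0,0,0],
    [0,0,0]
  ],
  "spin": [0,0,0,0,0]
}}

```text
time: 7.15
tool_pos: [0.4817, 0.1535, 0.2965]
tool_rot: [3.138, -0.001, 1.672]
contact_force: [-0.8, 2.1, 9.4]
opening: 0.0342
grip_force: 13.2
```

{"name": "arm_command", "arguments": {
  "xyz": [
    [0,-4,1],
    [1,-5,0],
    [0,-5,0],
    [1,-5,-1],
    [0,0,0],
    [0,0,0]
  ],
  "spin": [0,0,0,0,0,0]
}}

```text
time: 7.75
tool_pos: [0.4843, 0.1342, 0.2979]
tool_rot: [3.135, -0.0, 1.672]
contact_force: [-2.3, 1.3, 17.7]
opening: 0.0338
grip_force: 14.5
```

```bash
cat > tilt.py <<'E'
from h import *
import sys
def tilt(f,x0,x1,y0,y1):
    c=snap('side',f); W=pts(c).reshape(-1,3); hsv=cv2.cvtColor(c['img'],cv2.COLOR_RGB2HSV).reshape(-1,3)
    m=(hsv[:,0]<14)&(hsv[:,1]>110)&(hsv[:,2]>40)&(W[:,0]>x0)&(W[:,0]<x1)&(W[:,1]>y0)&(W[:,1]<y1)&(W[:,2]>.004)&(W[:,2]<.14)
    p=W[m]; z=p[:,2]; print('zmin',np.sort(z)[:6].round(3),'x mid',((np.percentile(p[:,0],3)+np.percentile(p[:,0],97))/2).round(4),'ymin',np.percentile(p[:,1],5).round(4))
    q=p[(z<np.percentile(z,3)+.055)]; k=np.polyfit(q[:,2],q[:,1],1); print('angle from vertical deg',np.degrees(np.arctan(k[0])).round(1),len(q),k)
if __name__=='__main__': tilt(sys.argv[1],.43,.54,.03,.2); o=observe(); print(o['tool_pos'],o['contact_force'])
E
python3 tilt.py s3.png
```

```text
zmin [0.011 0.012 0.012 0.013 0.013 0.015] x mid 0.4858 ymin 0.0654
angle from vertical deg 10.4 141 [0.18300786 0.06593867]
[0.48432772 0.13429832 0.29788851] [-2.22900844  1.04382709 17.66926851]
```

{"name": "arm_command", "arguments": {
  "xyz": [
    [0,-4,1],
    [1,-4,0],
    [0,-4,0],
    [0,-4,-1],
    [1,-4,0],
    [0,0,0],
    [0,0,0]
  ],
  "spin": [0,0,0,0,0,0,0]
}}

```text
time: 8.5
tool_pos: [0.4863, 0.1138, 0.2974]
tool_rot: [3.135, 0.001, 1.672]
contact_force: [-0.6, -1.9, 15.0]
opening: 0.0331
grip_force: 13.3
```

```bash
python3 tilt.py s4.png
```

```text
zmin [0.005 0.006 0.007 0.008 0.008 0.009] x mid 0.4859 ymin 0.0608
angle from vertical deg 2.1 125 [0.03716659 0.06588338]
[0.48625986 0.1138315  0.29740344] [-1.18033735 -1.65935164 15.83401396]
```

{"name": "arm_command", "arguments": {
  "xyz": [
    [0,-1,1],
    [0,-1,1],
    [0,0,0]
  ],
  "spin": [0,0,0]
}}

```text
time: 8.85
tool_pos: [0.4857, 0.112, 0.2977]
tool_rot: [3.139, 0.0, 1.672]
contact_force: [-0.7, -2.1, 6.3]
opening: 0.0331
grip_force: 11.4
```

{"name": "arm_command", "arguments": {
  "xyz": [
    [0,0,0],
    [0,0,0],
    [0,0,0],
    [0,0,0],
    [0,0,0],
    [0,0,0],
    [0,0,0],
    [0,0,0]
  ],
  "spin": [0,0,0,0,0,0,0,0],
  "jaw": 0.2
}}

```text
time: 9.65
tool_pos: [0.4852, 0.1121, 0.2967]
tool_rot: [3.142, 0.0, 1.672]
contact_force: [-0.2, -0.6, 0.6]
opening: 0.0555
grip_force: 0.0
```

```bash
python3 tilt.py s5.png
python3 - <<'E'
from h import *
c=snap('wrist','w5.png'); W=pts(c).reshape(-1,3)
p=W[(abs(W[:,0]-.486)<.06)&(W[:,1]>.05)&(W[:,1]<.18)&(W[:,2]>.1)&(W[:,2]<.16)]
print(len(p),[(round(z,3),int(((p[:,2]>z)&(p[:,2]<z+.005)).sum())) for z in np.arange(.1,.16,.005)])
E
```

```text
zmin [0.005 0.005 0.006 0.006 0.006 0.006] x mid 0.486 ymin 0.0582
angle from vertical deg -2.6 118 [-0.04547096  0.06631534]
[0.48520537 0.11214165 0.29672282] [-0.83791424 -0.34967575  0.09466811]
5922 [(np.float64(0.1), 936), (np.float64(0.105), 873), (np.float64(0.11), 246), (np.float64(0.115), 80), (np.float64(0.12), 155), (np.float64(0.125), 228), (np.float64(0.13), 287), (np.float64(0.135), 2060), (np.float64(0.14), 340), (np.float64(0.145), 367), (np.float64(0.15), 261), (np.float64(0.155), 89)]
```

View pics/w5.png

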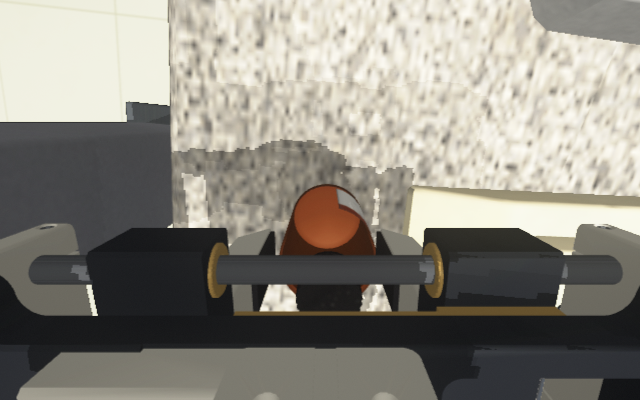

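The wrist view shows the bottle standing upright between the open fingers, shoulder at about (327,217) and cap at (328,285). I'll back off upwards to locate the cap for regripping.

{"name": "arm_command", "arguments": {
  "xyz": [
    [0,0,10],
    [0,0,30],
    [0,-20,40],
    [0,-10,20],
    [0,0,0],
    [0,0,0]
  ],
  "spin": [0,0,0,0,0,0]
}}

```text
time: 10.35
tool_pos: [0.485, 0.0821, 0.3971]
tool_rot: [3.141, -0.0, 1.671]
contact_force: [0.3, 0.3, 0.3]
opening: 0.0551
grip_force: 0.0
```

```bash
cat > cap.py <<'E'
from h import *
import sys
x,y,z0=map(float,sys.argv[2:5]); c=snap('wrist',sys.argv[1]); W=pts(c).reshape(-1,3)
p=W[(np.hypot(W[:,0]-x,W[:,1]-y)<.045)&(abs(W[:,2]-z0)<.006)]
print(len(p),p.min(0),p.max(0)); t=p[abs(p[:,2]-np.median(p[:,2]))<.003]
print('z',np.median(p[:,2]),'circle',cv2.minEnclosingCircle((t[:,:2]*1000).astype(np.float32)),'mean',t.mean(0)); print(observe()['tool_pos'])
E
python3 cap.py w6.png .486 .105 .137
```

```text
1410 [0.47275221 0.07352259 0.13111768] [0.50663873 0.10802783 0.14020607]
z 0.137644765397787 circle ((489.5487060546875, 90.777099609375), 17.317296981811523) mean [0.48960468 0.09124452 0.13765181]
[0.48487639 0.08231715 0.3962164 ]
```

{"name": "arm_command", "arguments": {
  "xyz": [
    [4,9,-20],
    [0,0,-30],
    [0,0,-25],
    [0,0,-15],
    [0,0,-9],
    [0,0,0],
    [0,0,0]
  ],
  "spin": [0,0,0,0,0,0,0]
}}

```text
time: 11.1
tool_pos: [0.4893, 0.0914, 0.2978]
tool_rot: [-3.142, -0.0, 1.672]
contact_force: [0.0, -0.6, -0.4]
opening: 0.0549
grip_force: 0.0
```

{"name": "arm_command", "arguments": {
  "xyz": [
    [0,0,0],
    [0,0,0],
    [0,0,0],
    [0,0,0],
    [0,0,0],
    [0,0,0],
    [0,0,0]
  ],
  "spin": [0,0,0,0,0,0,0],
  "jaw": -1,
  "squeeze": 25
}}

```text
time: 11.8
tool_pos: [0.4893, 0.0911, 0.2982]
tool_rot: [3.141, 0.0, 1.672]
contact_force: [-0.2, 0.5, 5.6]
opening: 0.0339
grip_force: 22.5
```

{"name": "arm_command", "arguments": {
  "xyz": [
    [0,0,5],
    [0,0,10],
    [0,0,20],
    [0,0,25],
    [0,0,15],
    [0,0,5],
    [0,0,0],
    [0,0,0],
    [0,0,0]
  ],
  "spin": [0,0,0,0,0,0,0,0,0]
}}

```text
time: 12.7
tool_pos: [0.489, 0.0911, 0.3767]
tool_rot: [-3.139, -0.0, 1.672]
contact_force: [0.4, -0.0, -3.3]
opening: 0.0343
grip_force: 22.3
```

Run:
```python
from tilt import *
import tilt as t
c=snap('side','s7.png'); W=pts(c).reshape(-1,3); hsv=cv2.cvtColor(c['img'],cv2.COLOR_RGB2HSV).reshape(-1,3)
m=(hsv[:,0]<14)&(hsv[:,1]>110)&(hsv[:,2]>40)&(abs(W[:,0]-.489)<.05)&(W[:,1]>.03)&(W[:,1]<.16)&(W[:,2]>.05)&(W[:,2]<.17)
p=W[m]; print(len(p),np.sort(p[:,2])[:5])
for z in np.arange(.07,.16,.01):
    q=p[abs(p[:,2]-z)<.006]
    if len(q)>3: print(round(z,2),len(q),np.percentile(q[:,0],[5,95]).round(4),np.percentile(q[:,1],20).round(4))
```

```text
203 [0.08128617 0.08205983 0.08282249 0.08333156 0.08371731]
0.08 11 [0.4664 0.5079] 0.0627
0.09 30 [0.4625 0.5078] 0.0623
0.1 24 [0.4614 0.4981] 0.06
0.11 29 [0.4622 0.4963] 0.058
0.12 29 [0.4644 0.494 ] 0.0604
0.13 22 [0.4644 0.4937] 0.0591
0.14 25 [0.4616 0.4936] 0.06
0.15 31 [0.4644 0.5062] 0.059
```

{"name": "arm_command", "arguments": {
  "xyz": [
    [-8,-4,0],
    [-8,-12,0],
    [-8,-20,0],
    [0,-25,0],
    [0,-25,0],
    [0,-25,0],
    [0,-25,0],
    [0,-20,0],
    [0,-15,0],
    [0,-10,0],
    [0,-5,0],
    [0,-3,0],
    [0,0,0],
    [0,0,0],
    [0,0,0]
  ],
  "spin": [0,0,0,0,0,0,0,0,0,0,0,0,0,0,0]
}}

```text
time: 14.25
tool_pos: [0.4652, -0.0973, 0.3777]
tool_rot: [3.142, -0.0, 1.673]
contact_force: [0.2, 0.3, -3.6]
opening: 0.0342
grip_force: 22.9
```

Run:
```python
from h import *
print(observe()['tool_pos'],observe()['contact_force'])
c=snap('side','s8.png'); i=cv2.resize(c['img'][160:260,275:395],None,fx=5,fy=5,interpolation=cv2.INTER_CUBIC); cv2.imwrite('pics/s8c.png',i[:,:,::-1])
W=pts(c).reshape(-1,3); hsv=cv2.cvtColor(c['img'],cv2.COLOR_RGB2HSV).reshape(-1,3)
m=(hsv[:,0]<14)&(hsv[:,1]>110)&(hsv[:,2]>40)&(abs(W[:,0]-.465)<.05)&(abs(W[:,1]+.1)<.06)&(W[:,2]>.05)&(W[:,2]<.17)
p=W[m]; print(len(p),np.sort(p[:,2])[:5])
for z in np.arange(.08,.16,.01):
    q=p[abs(p[:,2]-z)<.006]
    if len(q)>3: print(round(z,2),len(q),np.percentile(q[:,0],[2,98]).round(4),np.percentile(q[:,1],20).round(4))
```

```text
[ 0.46523018 -0.09734361  0.37772871] [ 0.23086518  0.28427157 -3.55342338]
230 [0.08273803 0.08303713 0.0833953  0.08503419 0.08533077]
0.08 5 [0.4411 0.4838] -0.1272
0.09 32 [0.4394 0.4865] -0.1278
0.1 32 [0.4373 0.478 ] -0.128
0.11 31 [0.4374 0.4745] -0.1282
0.12 23 [0.439  0.4744] -0.127
0.13 29 [0.4376 0.4743] -0.1285
0.14 30 [0.4377 0.4742] -0.1279
0.15 35 [0.4379 0.4886] -0.1276
```

View pics/s8c.png

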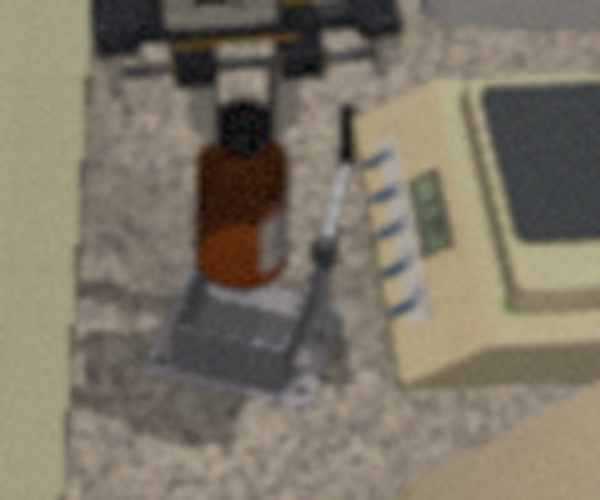

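The side crop shows the bottle held upright above the stall, base at about crop (240,280), lined up with the bay. Lowering now.

{"name": "arm_command", "arguments": {
  "xyz": [
    [0,-1,-10],
    [0,0,-20],
    [0,0,-10],
    [0,0,-8],
    [0,0,-8],
    [0,0,-8],
    [0,0,0],
    [0,0,0]
  ],
  "spin": [0,0,0,0,0,0,0,0]
}}

```text
time: 15.1
tool_pos: [0.4653, -0.0989, 0.3138]
tool_rot: [3.141, 0.0, 1.672]
contact_force: [-0.4, -0.4, -4.1]
opening: 0.0344
grip_force: 22.9
```

{"name": "arm_command", "arguments": {
  "xyz": [
    [0,0,-4],
    [0,0,-4],
    [0,0,-3],
    [0,0,-1],
    [0,0,0],
    [0,0,0]
  ],
  "spin": [0,0,0,0,0,0]
}}

```text
time: 15.7
tool_pos: [0.4653, -0.0989, 0.3018]
tool_rot: [3.141, 0.0, 1.672]
contact_force: [0.1, 0.0, -3.4]
opening: 0.0341
grip_force: 22.9
```

{"name": "arm_command", "arguments": {
  "xyz": [
    [0,0,-1],
    [0,0,-1],
    [0,0,0],
    [0,0,0]
  ],
  "spin": [0,0,0,0]
}}

```text
time: 16.1
tool_pos: [0.4655, -0.0989, 0.3011]
tool_rot: [3.139, 0.001, 1.672]
contact_force: [-2.3, 0.7, 8.2]
opening: 0.0343
grip_force: 24.2
```

{"name": "arm_command", "arguments": {
  "xyz": [
    [0,0,0],
    [0,0,0],
    [0,0,0],
    [0,0,0],
    [0,0,0],
    [0,0,0],
    [0,0,10],
    [0,0,30],
    [0,10,40],
    [0,0,20],
    [0,0,0],
    [0,0,0]
  ],
  "spin": [0,0,0,0,0,0,0,0,0,0,0,0],
  "jaw": 0.2
}}

```text
time: 17.3
tool_pos: [0.465, -0.0888, 0.4]
tool_rot: [3.141, 0.0, 1.672]
contact_force: [0.2, 0.2, -0.2]
opening: 0.055
grip_force: 0.0
```

```bash
python3 cap.py w9.png .4655 -.098 .14
```

```text
1361 [ 0.4486052  -0.11627782  0.13424176] [ 0.48279402 -0.08202565  0.14299418]
z 0.1406487529356896 circle ((465.8135681152344, -99.13764190673828), 17.15775489807129) mean [ 0.46568793 -0.09874094  0.14062905]
[ 0.4648948  -0.08879491  0.39920041]
```

The bottle stands upright in the bay: cap top at 140.6 mm, and its centre within 1 mm of the bay. Next is the keeper handle.

{"name": "arm_command", "arguments": {
  "xyz": [
    [13,18,0],
    [20,30,0],
    [20,30,0],
    [20,25,0],
    [5,10,0],
    [0,0,-30],
    [0,0,-40],
    [0,0,-20],
    [0,0,0],
    [0,0,0]
  ],
  "spin": [0,0,0,0,0,0,0,0,0,0],
  "jaw": 0
}}

```text
time: 18.35
tool_pos: [0.5431, 0.0237, 0.3097]
tool_rot: [-3.141, -0.0, 1.672]
contact_force: [-0.1, 0.5, 0.9]
opening: 0.0458
grip_force: 0.0
```

Run:
```python
from h import *
c=snap('wrist','w10.png'); W=pts(c).reshape(-1,3); o=observe(); print(o['tool_pos'],o['opening'])
p=W[(np.hypot(W[:,0]-.5435,W[:,1]-.0245)<.02)&(W[:,2]>.09)&(W[:,2]<.13)]
print(len(p)); 
for z in(.1,.11,.12):
    q=p[abs(p[:,2]-z)<.005]; 
    if len(q): print(z,len(q),np.percentile(q,2,axis=0).round(4),np.percentile(q,98,axis=0).round(4))
b=W[(abs(W[:,0]-.56)<.05)&(abs(W[:,1]-.02)<.03)&(W[:,0]>.56)&(W[:,2]<.13)]; print('balance near',np.percentile(b[:,2],[50,98]) if len(b) else None)
cv2.imwrite('pics/w10c.png',c['img'][150:330,200:460,::-1])
```

```text
[0.54343579 0.02373685 0.31057216] 0.04594388013756664
531
0.1 82 [0.5393 0.0261 0.0952] [0.5498 0.03   0.1047]
0.11 94 [0.5389 0.0255 0.1052] [0.5501 0.0301 0.1148]
0.12 321 [0.5394 0.0196 0.1156] [0.5497 0.0299 0.1221]
balance near [0.03354262 0.04806968]
```

View pics/w10c.png

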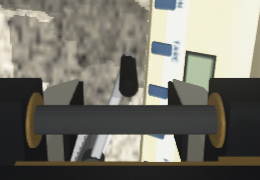

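The wrist crop shows the handle peg at about crop (129,75), between the open fingers. Descending to grip it.

{"name": "arm_command", "arguments": {
  "xyz": [
    [1,1,-12],
    [0,0,-20],
    [0,0,-15],
    [0,0,0]
  ],
  "spin": [0,0,0,0]
}}

```text
time: 18.8
tool_pos: [0.5437, 0.0252, 0.2613]
tool_rot: [-3.139, -0.0, 1.672]
contact_force: [0.6, 0.3, 0.6]
opening: 0.0461
grip_force: 0.0
```

{"name": "arm_command", "arguments": {
  "xyz": [
    [0,0,0],
    [0,0,0],
    [0,0,0],
    [0,0,0],
    [0,0,0],
    [0,0,0]
  ],
  "spin": [0,0,0,0,0,0],
  "jaw": -1,
  "squeeze": 8
}}

```text
time: 19.4
tool_pos: [0.5443, 0.0251, 0.2632]
tool_rot: [3.141, 0.0, 1.672]
contact_force: [-0.5, -0.8, 2.9]
opening: 0.0118
grip_force: 8.0
```

Run:
```python
from h import *
o=observe(); print(o['tool_pos'],o['opening'],o['contact_force'])
a=np.radians(np.linspace(77,163,18)); P=np.c_[94*np.cos(a),94*np.sin(a)].round(0); print(np.diff(P,axis=0).astype(int).tolist())
```

```text
[0.54432419 0.02513601 0.26316478] 0.011831278842870198 [-0.54939331 -0.82870812  2.86916392]
[[-8, 1], [-8, 1], [-9, 0], [-8, -1], [-8, -1], [-8, -2], [-8, -3], [-7, -4], [-8, -4], [-6, -5], [-7, -5], [-6, -6], [-5, -6], [-5, -7], [-4, -7], [-3, -8], [-3, -8]]
```

{"name": "arm_command", "arguments": {
  "xyz": [
    [-8,1,0],
    [-8,1,0],
    [-9,0,0],
    [-8,-1,0],
    [-8,-1,0],
    [-8,-2,0],
    [-8,-3,0],
    [-7,-4,0],
    [-8,-4,0],
    [-6,-5,0],
    [-7,-5,0],
    [-6,-6,0],
    [-5,-6,0],
    [-5,-7,0],
    [0,0,0],
    [0,0,0]
  ],
  "spin": [3,4,5,5,5,5,5,5,5,5,5,5,5,5,0,0]
}}

```text
time: 21.0
tool_pos: [0.4435, -0.0169, 0.2631]
tool_rot: [3.141, 0.001, 2.839]
contact_force: [-0.1, 0.0, 3.7]
opening: 0.0114
grip_force: 8.0
```

{"name": "arm_command", "arguments": {
  "xyz": [
    [-4,-7,0],
    [-3,-8,0],
    [-3,-8,0],
    [-1,-3,0],
    [0,0,0],
    [0,0,0]
  ],
  "spin": [0,0,0,0,0,0]
}}

```text
time: 21.6
tool_pos: [0.4323, -0.042, 0.2627]
tool_rot: [3.138, -0.0, 2.839]
contact_force: [4.7, 15.3, 3.6]
opening: 0.016
grip_force: 8.0
```

{"name": "arm_command", "arguments": {
  "xyz": [
    [0,0,0],
    [0,0,0],
    [0,0,0],
    [0,0,0],
    [0,0,20],
    [0,0,35],
    [0,0,40],
    [0,0,30],
    [0,30,0],
    [0,30,0],
    [0,30,0],
    [0,0,0],
    [0,0,0]
  ],
  "spin": [0,0,0,0,0,0,0,0,0,0,0,0,0],
  "jaw": -0.3
}}

```text
time: 22.9
tool_pos: [0.4321, 0.0473, 0.3876]
tool_rot: [-3.141, -0.0, 2.843]
contact_force: [0.5, 0.1, -0.1]
opening: 0.0322
grip_force: 0.0
```

Run:
```python
from h import *
o=observe(); print(o['tool_pos'],o['contact_force'])
for n in('top','side'):
    c=snap(n,n+'11.png'); W=pts(c).reshape(-1,3)
    d=W[:,:2]-[.4655,-.0983]; t=np.radians(-107.1); x=d@[np.cos(t),np.sin(t)]; y=d@[-np.sin(t),np.cos(t)]
    h=(W[:,2]>.085)&(W[:,2]<.125)&(np.hypot(x+.048,y+.048)<.025); b=(W[:,2]>.054)&(W[:,2]<.075)&(x<-.04)&(x>-.09)&(abs(y)<.04)
    for k,m in(('handle',h),('bar',b)):
        if m.sum(): print(n,k,m.sum(),'stall x,y mm',(np.median(x[m])*1000).round(1),(np.median(y[m])*1000).round(1))
    if b.sum()>5: print('bar slope deg',np.degrees(np.arctan(np.polyfit(y[b],x[b],1)[0])).round(1))
    m=(abs(W[:,2]-.14)<.004)&(np.hypot(x,y)<.04); print(n,'cap top',m.sum(),np.median(W[m],0).round(4))
c=dict(np.load('pics/side11.npz')); i=cv2.resize(c['img'][150:320,270:400],None,fx=3.5,fy=3.5,interpolation=cv2.INTER_CUBIC); cv2.imwrite('pics/s11c.png',i[:,:,::-1])
```

```text
[0.4321141  0.0472737  0.38761447] [ 0.48228878  0.05990683 -0.14322906]
top bar 44 stall x,y mm -47.4 16.2
bar slope deg -1.0
top cap top 99 [ 0.4666 -0.1003  0.1414]
side handle 26 stall x,y mm -41.1 -45.3
side bar 18 stall x,y mm -43.5 30.0
bar slope deg 2.8
side cap top 43 [ 0.4678 -0.1005  0.1385]
```

View pics/s11c.png

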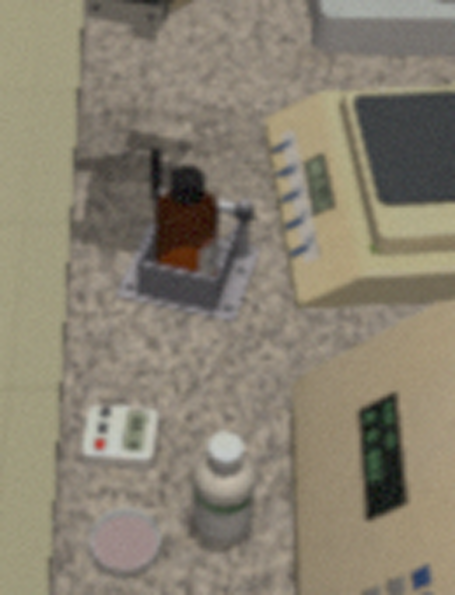

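The side crop shows the bottle upright in the stall, cap at about crop (187,183). The keeper lies across the open side, its handle at (156,168) and hinge at (243,212). The timer, dish and small bottle look undisturbed. The bar lies within about 1° of shut in the top view, and the arm met the end stop at 15 N.

```bash
python3 -c "
from cell import *
print(hand_in())"
```

```text
the job is handed in; nothing more can be done
None
```

I handed the job in at about 23 s: the bottle stands upright in the stall with the keeper shut to its stop, but its base appears to have lifted 2–3 mm off the bench for a moment while I was tilting it up.

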